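# Show a loose bearing ball to the bench camera

### The arm

A 6-joint arm with a two-finger parallel gripper is mounted at the origin on the work surface. World frame = base frame: x ahead of the robot, y to its left, z up, the work surface at z = 0. Lengths are in mm, angles in rad, forces in N, time in s.
With the tool pointing down it reaches from about 350 to 875 mm from the base axis. Payload 4.2 kg.
Tool frame: the origin (TCP) lies at the very end of the fingers, on their centre line; the grasp point (between the pads) lies 19 mm behind it; z points along the fingers, y is the direction in which the jaws open and shut (so a half turn about z gives the same grasp; the last joint's range is limited). The gripper opens to 85 mm and grips with 20 to 120 N. Pads are 22 mm wide; open, the fingers measure 114 mm over their backs; the gripper's body (76 mm by 85 mm) begins 54 mm behind the grasp point. The pads swing forward as they close: fully open they stand 13 mm farther back than shut.
Start: joints at [1.38, 0.385, 0.008, 0, -1.194, -0.259], TCP at [271.707, 562.827, 231.312] pointing down, gripper open.
Joint ranges: [-3.14, 3.14], [-1.21, 2.06], [-1.07, 1.41], [-3.16, 2.05], [-2.99, -0.16], [-3.1, 3.1]. Speed limits (rad/s): [2.79, 2.79, 3.14, 3.14, 3.14, 3.14].

### API

Orientations are given as a unit quaternion [x, y, z, w].
In Python, from bench import arm, optics, job gives the robot as it stands.
- The arm moves only by the tool send_rows, never from a script. Its argument "steps" is a list that holds one entry, the list of rows, each a list of 5 numbers: the shift along the tool's x, y, z in cm, then the turn about the tool's z in rad, then the opening, from 0 (shut) to 1 (fully open). A call has 1 to 10 rows; each row shifts and turns the pose as measured when the row begins, along the tool's axes as they then stand; what a row does not reach is not made up. A row lasts 1/12 s, in which the tool goes at most 41.7 mm and 7.16 degrees, less where a joint would pass 70% of its speed; a pose out of reach is approached as far as the arm can. A call with a gripper value outside its range is refused whole. The fingers move at their own pace and stop on an object; the grip force is fixed at half the most. Time passes only in rows, so rows that do not move let the fingers close. It gives the time, the measured TCP pose, the force and the opening at its end, in the units of the state.
- arm.read_state(): the state, without advancing time (a new reading comes with each control period).
- optics.get_image(name): name is "scene" or "top" or "wrist"; returns (picture, depth): 420x560x3 uint8, blue, green, red; 420x560 float32, mm along the optical axis (not along the pixel's ray), 0 where there is no reading.
- optics.get_calibration(name): a dict with "K" (3x3 intrinsics, pixels), "k1" (the pictures are not rectified: a ray, as slopes to the right and down, at radius r is drawn at 1 + k1 r^2 times it, then the intrinsics apply), "rvec" (rotation vector, rad) and "tvec" (3), from world to camera coordinates, as OpenCV has them; the wrist camera has in their place "hand_eye" (4x4, takes a point from camera to tool coordinates, whose origin is the TCP and whose axes are the flange's). Camera axes: x right, y down, z forward; pixel columns grow to the right and rows downward; lengths in mm; the calibration is good to about 2 mm. A picture is of the moment at which its call begins: read the wrist's pose just before it. get_calibration takes no time and is no camera call.
- job.job_done(): hands the job in, once; it reports no verdict.
The state is a dict: "clock": time; "joints": joint angles; "joint_vel": joint speeds; "joint_efforts": joint torques, N m; "position": TCP position; "ee_rot": TCP orientation; "contact_force": force on the tool from outside, world axes, zero at the start; "wrist_torque": the same for the moment, N m; "gripper_width": finger opening in mm.
Only numpy, scipy, OpenCV 4.12 (cv2) and the standard library are available. Lean on these libraries where they do the work, as an engineer would, in place of code of your own. Each camera call takes 0.05 s, during which the arm holds its last target. There are 200 camera calls.

### The job

Pick up the tray that has the steel ball lying in its pocket by its upright fin and carry it, without the ball ever leaving its shallow pocket, to the bench camera. There, hold the tray level in the air with its nose square to the sprung stop under the lens and centred on the stop's pad, pushing gently so that the stop is pressed in part of the way but not to its end. Finish while still holding it there (do not put it down or let go), and leave the other things on the bench where they are.

Things in the scene. Friction and masses are not known exactly. Their poses are not given: they have to be found in the camera images.
- tray: Loaded tray: aluminium plate 140 x 60 x 12 mm with a black upright fin. Origin on its underside; x to the nose, y across, z up. Plate from x = -75 (tail) to +65 (nose, flat end face), y -30 to +30. Fin 40 long (x -40 to 0), 16 thick (y -8 to +8), z 12 to 52. Round blind pocket of 32 mm diameter, 3 deep, at x = +35. About 0.2 to 0.5 kg without the ball. It lies flat on the bench at the start.
- tray_grip (a point): Point inside the tray's fin, at the tray's (-20, 0, 34) mm: fin centre, 18 mm below the fin's top. Grasp from above, fingers closing along the tray's y. Same axes as the tray.
- tray_nose (a point): Centre of the tray's flat nose face, at the tray's (65, 0, 6) mm.
- tray_pocket (a point): Where the ball's centre is when the ball lies in the middle of the pocket: the tray's (35, 0, 24) mm.
- ball_center (a point): Centre of the polished steel ball, 30 mm diameter, about 110 g, lying loose in the tray's pocket, where it can roll about 7 mm off centre. It climbs out over the 3 mm rim if the tray tips beyond about 35 degrees or is jerked.
- viewer: Fixed bench camera. Origin on the bench; y across, z up; lens looks along its -x, 146 mm up. Base 120 wide, 18 high, x -55 to +95 mm; black camera 60 wide, x -10 to +90, top 188 mm up; lens front at x = -54; under the lens a sprung stop reaches forward to x = -120. A tray shown to it has its x axis along the viewer's +x.
- stop: Centre of the front face of the sprung stop: steel pad, 28 mm diameter, on an 8 mm rod, 112 mm above the bench, at the viewer's x = -120 mm when free; moves with the pad. It slides only along the viewer's +x, 14 mm to its end; yields from 1 N, plus 0.25 N per mm (4.5 N at the end), and springs back.
- tray_empty: Bystander: a second tray of the same make with an empty pocket. Same origin and axes as the loaded tray; the two may be on either side.
- puck_a: Bystander: black mounted specimen, 30 mm diameter, 22 high, origin under its centre.
- puck_b: Bystander: black mounted specimen, 30 mm diameter, 16 high, origin under its centre.
- ref_block: Bystander: steel reference disc, 60 mm diameter, 14 high, origin under its centre.
- bottle: Bystander: closed white bottle, 60 mm diameter, 140 high, origin under its centre.
- mouse: Bystander: black computer mouse 100 x 60 x 34 mm, origin underneath.
There are look-alikes about, which are no part of the job. What is shaped like the tray but red or turquoise is not meant.

How it is judged:
By the outcome, as a careful person would: the job done as asked, in the order asked, and still so for the second after the job is handed in, while the arm keeps its last pose, push and grip.
It also fails if it takes over 46 s, if anything falls off the work surface, if the arm or the gripper's body presses on something with over 40 N, if the wrist force passes 120 N, or if a joint passes its speed limit or range.

## Working session

There is one attempt and no reset: what is moved stays moved. The work goes in short steps, Python scripts to look and compute and a tool call to move; the robot and the scene stay as the last step left them, time stands still between calls to the robot, and variables do not carry over. Pictures are saved under pics/ and viewed, about 8 in all and at most 12, crops included, and the job is handed in when it is done.

Besides the shell and the picture viewer there is one more tool, called after "Request:" as name(argument=value, ...) on one line, values as JSON. send_rows: Moves the arm, as the interface text tells. Its arguments: {"type":"object","properties":{"steps":{"type":"array","items":{"type":"array","items":{"type":"array","items":{"type":"number"}}}}},"required":["steps"]}

```bash
mkdir -p pics
cat > h.py <<'E'
import numpy as np, cv2
from scipy.spatial.transform import Rotation as R
from bench import arm, optics, job
def cam2world(name, st=None):
    c=optics.get_calibration(name)
    if "hand_eye" in c:
        T=np.eye(4); T[:3,:3]=R.from_quat(st["ee_rot"]).as_matrix(); T[:3,3]=st["position"]
        return c, T@np.array(c["hand_eye"])
    T=np.eye(4); T[:3,:3]=cv2.Rodrigues(np.array(c["rvec"],float))[0]; T[:3,3]=np.ravel(c["tvec"])
    return c, np.linalg.inv(T)
def rays(c, uv):
    uv=np.array(uv,float).reshape(-1,1,2)
    return cv2.undistortPoints(uv,np.array(c["K"],float),np.array([c["k1"],0,0,0,0],float)).reshape(-1,2)
def world_map(name, depth, st=None):
    c,T=cam2world(name,st); h,w=depth.shape
    vv,uu=np.mgrid[:h,:w]; r=rays(c,np.stack([uu,vv],-1).reshape(-1,2)).reshape(h,w,2)
    P=np.dstack([r*depth[...,None],depth])
    return P@T[:3,:3].T+T[:3,3]
def on_plane(name, uv, z, st=None):
    c,T=cam2world(name,st); r=rays(c,uv); d=np.c_[r,np.ones(len(r))]@T[:3,:3].T
    return T[:3,3]+d*((z-T[2,3])/d[:,2])[:,None]
def snap(name):
    st=arm.read_state(); im,d=optics.get_image(name)
    np.savez(f"{name}.npz",im=im,d=d,**{k:st[k] for k in("position","ee_rot")}); return st,im,d
E
python3 - <<'E'
from h import *
for n in("scene","top"):
    st,im,d=snap(n); cv2.imwrite(f"pics/{n}1.png",im); c,T=cam2world(n,st); print(n,T.round(2),c["K"],c["k1"])
print(optics.get_calibration("wrist")); print(st)
E
```

```text
scene [[ 3.40000e-01  5.70000e-01 -7.50000e-01  1.35359e+03]
 [ 9.40000e-01 -1.90000e-01  2.80000e-01 -2.81730e+02]
 [ 1.00000e-02 -8.00000e-01 -6.00000e-01  7.44360e+02]
 [ 0.00000e+00  0.00000e+00  0.00000e+00  1.00000e+00]] [[450.55293536   0.         272.24684307]
 [  0.         450.55293536 209.56667746]
 [  0.           0.           1.        ]] 0.042522618149382456
top [[ 0.0000e+00 -9.8000e-01  1.8000e-01  3.2803e+02]
 [-1.0000e+00 -1.0000e-02 -1.0000e-02  4.1210e+01]
 [ 1.0000e-02 -1.8000e-01 -9.8000e-01  1.0914e+03]
 [ 0.0000e+00  0.0000e+00  0.0000e+00  1.0000e+00]] [[401.27453381   0.         279.16482244]
 [  0.         401.27453381 208.4722001 ]
 [  0.           0.           1.        ]] -0.060538712352925524
{'K': array([[350.87036584,   0.        , 276.94017101],
       [  0.        , 350.87036584, 206.69901868],
       [  0.        ,   0.        ,   1.        ]]), 'k1': -0.08791733673656871, 'hand_eye': array([[-1.53392367e-04, -9.65526948e-01, -2.60303071e-01,
         6.53033512e+01],
       [ 9.99999988e-01, -1.55940605e-04, -1.08623709e-05,
        -7.13186350e-0
[... 199 characters left out ...]
': array([ 1.37965410e+00,  3.85567331e-01,  6.65513749e-03, -4.82249546e-04,
       -1.19403511e+00, -2.58572167e-01]), 'joint_vel': array([-8.70661065e-05, -5.69562900e-04,  4.83513178e-04,  1.85584357e-03,
       -4.83073945e-04,  1.29531110e-04]), 'joint_efforts': array([-7.26622875e-04, -3.93679655e+01,  1.89161718e+01,  4.20549586e+00,
       -2.32413477e-03,  7.34793986e-06]), 'position': array([271.44263549, 562.33472853, 230.22905435]), 'ee_rot': array([ 9.74805531e-01, -2.23053737e-01, -1.87736443e-04,  1.08243210e-03]), 'contact_force': array([-0.05802634,  0.02711423, -0.18287601]), 'wrist_torque': array([-0.01669624, -0.04729441,  0.00846946]), 'gripper_width': 85.5662244185544}
```

View pics/top1.png

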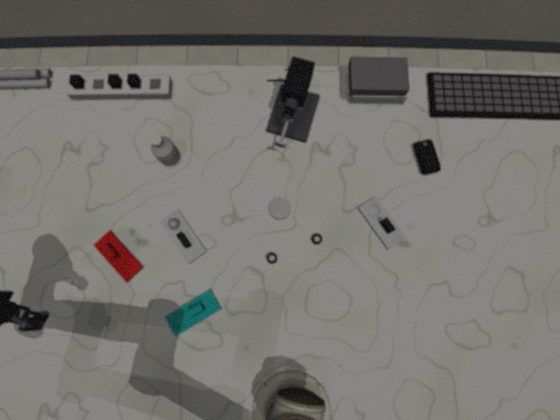

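View pics/scene1.png

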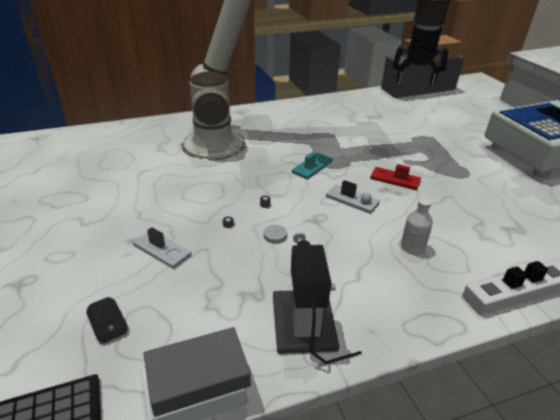

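Run:
```python
from h import *
t=np.load("top.npz"); s=np.load("scene.npz")
def crop(im,u,v,w,h): return cv2.resize(im[v:v+h,u:u+w],(400,300),interpolation=cv2.INTER_CUBIC)
a=np.hstack([crop(t["im"],145,190,80,60),crop(t["im"],340,185,80,60)])
b=np.hstack([crop(t["im"],235,50,120,90+10)[:],crop(s["im"],320,170,80,60)])
cv2.imwrite("pics/m.png",np.vstack([a,b]))
W=world_map("top",t["d"])
for n,(u,v,w,h) in dict(trayL=(150,200,65,70),trayR=(350,190,60,65)).items():
    P=W[v:v+h,u:u+w].reshape(-1,3); im=t["im"][v:v+h,u:u+w].reshape(-1,3).astype(int)
    z=P[:,2]; print(n,np.histogram(z,[-10,-5,0,5,8,11,14,18,25,30,40,48,60]))
    pl=P[(z>8)&(z<16)]; f=P[(z>44)&(z<60)]; bl=P[(z>22)&(z<43)]
    print(" plate",pl[:,:2].mean(0),cv2.minAreaRect(pl[:,:2].astype(np.float32)),len(pl)); print(" fin",np.median(f,0),len(f)," mid",np.median(bl,0),len(bl))
V=W[45:160,255:330].reshape(-1,3); z=V[:,2]
for lo,hi in((12,24),(95,125),(180,196)):
    p=V[(z>lo)&(z<hi)]; print(lo,hi,len(p),p.mean(0),cv2.minAreaRect(p[:,:2].astype(np.float32)))
```

```text
trayL (array([  15, 1507, 1805,   66,  263,  452,  196,    8,   23,   88,   14,
         97]), array([-10,  -5,   0,   5,   8,  11,  14,  18,  25,  30,  40,  48,  60]))
 plate [445.62401674 293.77754633] ((448.5119323730469, 296.7766418457031), (141.75271606445312, 61.2082633972168), 36.316749572753906) 883
 fin [436.69885372 287.34529044  51.95144974] 104  mid [477.94277742 314.45046483  34.37180481] 121
trayR (array([  31, 1398, 1287,   99,  327,  476,  114,   16,    8,   17,   17,
         95]), array([-10,  -5,   0,   5,   8,  11,  14,  18,  25,  30,  40,  48,  60]))
 plate [ 490.48808228 -242.71714021] ((490.67498779296875, -244.4799041748047), (140.92324829101562, 62.13413619995117), 34.67669677734375) 908
 fin [ 477.08856848 -252.41876631   51.44153461] 104  mid [ 475.0012658  -246.82175968   33.23768041] 38
12 24 1334 [788.96619971  -4.52948847  18.10872256] ((806.1720581054688, -3.5491104125976562), (120.33380126953125, 150.46302795410156), 74.01473236083984)
95 125 147 [706.40385671  24.48916659 115.01020605] ((717.7600708007812, 22.576885223388672), (26.935558319091797, 94.21728515625), 75.19255828857422)
180 196 914 [822.88197487  -8.63390693 187.6514033 ] ((825.4915161132812, -9.335739135742188), (60.06568908691406, 103.4986801147461), 74.74922180175781)
```

View pics/m.png

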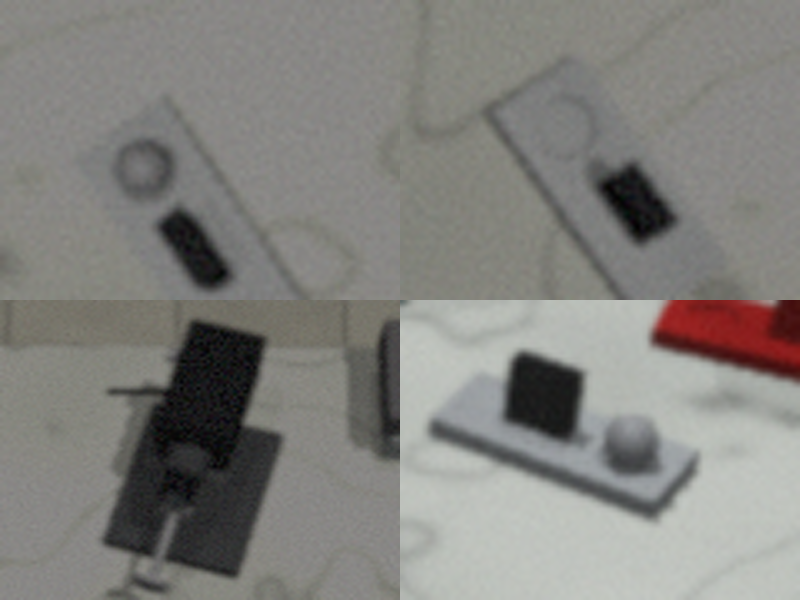

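The left tray (top px 183,237) has the ball at (173,223) and is the loaded one. The right tray at (380,222) shows only an empty pocket ring, and the red and turquoise ones are decoys. I'll move above the loaded tray's fin.

Request:
send_rows(steps=[[[2.7,1.75,0.8,0,1],[2.7,1.75,0.8,0,1],[2.7,1.75,0.8,0,1],[2.7,1.75,0.8,0,1],[2.7,1.75,0.8,0,1],[2.7,1.75,0.8,0,1],[2.7,1.75,0.8,0,1],[2.7,1.75,0.8,0,1],[2.7,1.75,0.8,0,1],[2.7,1.75,0.8,0,1]]])

```text
clock: 0.93
position: [440.9, 280.5, 143.8]
ee_rot: [0.976, -0.217, -0.001, 0.002]
contact_force: [0.9, -0.0, 0.4]
gripper_width: 85.3
```

Request:
send_rows(steps=[[[0,0,0,-0.11,1],[0,0,0,-0.11,1],[0,0,0,-0.11,1],[0,0,0,-0.11,1],[0,0,0,-0.11,1],[0,0,0,-0.11,1],[0,0,0,-0.11,1],[0,0,0,-0.11,1],[0,0,0,-0.11,1],[0,0,0,-0.09,1]]])

```text
clock: 1.77
position: [440.1, 268.7, 136.8]
ee_rot: [0.943, 0.333, -0.01, 0.004]
contact_force: [1.2, 0.1, 1.2]
gripper_width: 84.9
```

```bash
cat >> h.py <<'E'
def rel(st,p,yaw):
    "tool-frame shift (cm) and turn (rad) to bring TCP to p (mm), tool x at yaw (deg)"
    M=R.from_quat(st["ee_rot"]).as_matrix(); y=np.degrees(np.arctan2(M[1,0],M[0,0]))
    print("t",round(float(st["clock"]),2),"pos",np.round(st["position"],1),"yaw",round(y,2),"tilt",np.round(M[:2,2],4),"F",np.round(st["contact_force"],2),"w",round(float(st["gripper_width"]),1))
    print("shift cm",np.round(M.T@(np.array(p)-st["position"])/10,2),"turn",round(-np.radians(yaw-y),3))
def tray(st,d,c0,r=110):
    W=world_map("wrist",d,st); P=W.reshape(-1,3); P=P[np.hypot(*(P[:,:2]-c0).T)<r]; z=P[:,2]
    pl=P[(z>7)&(z<17)]; f=P[(z>45)&(z<60)]
    print("plate",cv2.minAreaRect(pl[:,:2].astype(np.float32)),len(pl)); print("fin",cv2.minAreaRect(f[:,:2].astype(np.float32)) if len(f) else 0,len(f),"ground",np.median(z[z<7]),"platez",np.median(pl[:,2]))
E
python3 - <<'E'
from h import *
st,im,d=snap("wrist"); cv2.imwrite("pics/w1.png",im); rel(st,[436.5,287.7,15],36.3); tray(st,d,[436.5,287.7])
E
```

```text
t 1.77 pos [440.1 268.7 136.8] yaw 38.91 tilt [-0.0164 -0.0146] F [1.18 0.11 1.15] w 84.9
shift cm [ 1.18 -1.72 12.15] turn 0.046
plate ((446.854248046875, 295.9815673828125), (140.54196166992188, 60.15068817138672), 35.709896087646484) 10957
fin ((434.9960021972656, 287.4176940917969), (40.35400390625, 16.047889709472656), 35.92253875732422) 1395 ground -2.0466392065354455 platez 9.920095069443505
```

View pics/w1.png

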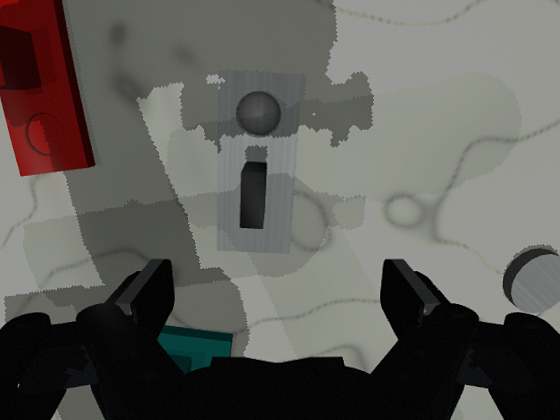

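Ball at (258,113) in the pocket, fin at (253,195). Correcting and descending in part.

Request:
send_rows(steps=[[[0.2,-0.44,1.0,0.014,1],[0.2,-0.44,1.0,0.014,1],[0.2,-0.44,1.0,0.014,1],[0.2,-0.44,1.0,0.014,1],[0,0,1.0,0,1],[0,0,0.5,0,1],[0,0,0,0,1],[0,0,0,0,1]]])

```text
clock: 2.48
position: [431.9, 287.9, 72.5]
ee_rot: [0.955, 0.297, -0.013, 0.006]
contact_force: [0.4, 0.1, 0.5]
gripper_width: 85.5
```

Run:
```python
from h import *
st,im,d=snap("wrist"); rel(st,[435.2,287.4,17],35.8); tray(st,d,[435.2,287.4])
```

```text
t 2.48 pos [431.9 287.9  72.5] yaw 34.59 tilt [-0.0213 -0.0192] F [0.45 0.14 0.54] w 85.5
shift cm [0.4  0.2  5.55] turn -0.021
plate ((446.8536682128906, 295.653076171875), (140.97840881347656, 60.564361572265625), 35.86137008666992) 17634
fin ((434.8399658203125, 287.4845886230469), (40.69044494628906, 15.822004318237305), 35.40847396850586) 2440 ground -2.023163660738234 platez 9.960273505063839
```

Request:
send_rows(steps=[[[0.1,0.06,1.0,-0.01,1],[0.1,0.06,1.0,-0.01,1],[0.1,0.06,1.0,0,1],[0.1,0,1.0,0,1],[0,0,0.8,0,1],[0,0,0.2,0,1],[0,0,0,0,1]]])

```text
clock: 3.12
position: [436.7, 288.4, 19.0]
ee_rot: [0.952, 0.307, -0.011, 0.005]
contact_force: [-0.5, 0.0, 0.8]
gripper_width: 85.3
```

Run:
```python
from h import *
st=arm.read_state(); rel(st,[435.2,287.4,17],35.8)
```

```text
t 3.12 pos [436.7 288.4  19. ] yaw 35.8 tilt [-0.0184 -0.0157] F [-0.47  0.02  0.79] w 85.3
shift cm [-0.18 -0.01  0.21] turn -0.0
```

Request:
send_rows(steps=[[[-0.15,0,0.15,0,1],[0,0,0,0,0.6],[0,0,0,0,0.4],[0,0,0,0,0.2],[0,0,0,0,0.1],[0,0,0,0,0],[0,0,0,0,0],[0,0,0,0,0]]])

```text
clock: 3.78
position: [436.2, 288.3, 19.2]
ee_rot: [0.951, 0.307, -0.009, 0.004]
contact_force: [0.1, -0.0, -3.5]
gripper_width: 15.3
```

Run:
```python
from h import *
st=arm.read_state(); rel(st,[435.2,287.4,17],35.8)
```

```text
t 3.78 pos [436.2 288.3  19.2] yaw 35.82 tilt [-0.0157 -0.0126] F [ 0.14 -0.04 -3.52] w 15.3
shift cm [-0.13  0.01  0.23] turn 0.0
```

Request:
send_rows(steps=[[[0,0,-0.3,0,0],[0,0,-0.6,0,0],[0,0,-0.9,0,0],[0,0,-1.2,0,0],[0,0,-1.2,0,0],[0,0,-1.2,0,0],[0,0,-1.2,0,0],[0,0,-0.9,0,0],[0,0,-0.6,0,0],[0,0,-0.3,0,0]]])

```text
clock: 4.62
position: [433.6, 285.5, 106.9]
ee_rot: [0.952, 0.306, -0.015, 0.006]
contact_force: [-0.8, 0.6, -4.1]
gripper_width: 15.2
```

```bash
cat >> h.py <<'E'
def held(st,d):
    "fit plate plane in tool frame and world; print tilt, nose position"
    W=world_map("wrist",d,st); t=np.array(st["position"]); M=R.from_quat(st["ee_rot"]).as_matrix()
    L=(W-t)@M   # tool coordinates
    m=(np.abs(L[...,1])<34)&(L[...,0]>-60)&(L[...,0]<105)&(np.abs(L[...,2]-5)<12)&(d>0)
    m=cv2.erode(m.astype(np.uint8),np.ones((3,3)))>0
    P=L[m]; A=np.c_[P[:,:2],np.ones(len(P))]
    for _ in range(4):
        k=np.linalg.lstsq(A,P[:,2],rcond=None)[0]; ok=np.abs(A@k-P[:,2])<1.5; P,A=P[ok],A[ok]
    n=M@np.array([-k[0],-k[1],1]); n/=-np.linalg.norm(n); 
    r=cv2.minAreaRect(P[:,:2].astype(np.float32))
    print("plate tool rect",r,"z0",k.round(4),"world normal",n.round(4),len(P))
    mb=(np.abs(L[...,1])<20)&(L[...,0]>30)&(L[...,0]<80)&(L[...,2]<-14)&(L[...,2]>-26)&(d>0)
    print("ball pts",mb.sum(),L[mb].mean(0).round(1) if mb.any() else None)
E
python3 - <<'E'
from h import *
st,im,d=snap("wrist"); rel(st,[595,54,130],-15.3); cv2.imwrite("pics/w2.png",im); held(st,d)
E
```

```text
t 4.62 pos [433.6 285.5 106.9] yaw 35.65 tilt [-0.0256 -0.0208] F [-0.79  0.57 -4.15] w 15.2
shift cm [-0.46 28.22 -2.24] turn 0.889
plate tool rect ((14.295509338378906, -0.6888103485107422), (59.66719055175781, 137.9498748779297), 89.97463989257812) z0 [-1.9100e-02 -5.0000e-04  9.1956e+00] world normal [0.0098 0.0101 0.9999] 18472
ball pts 2790 [ 55.1   0.3 -16.5]
```

View pics/w2.png

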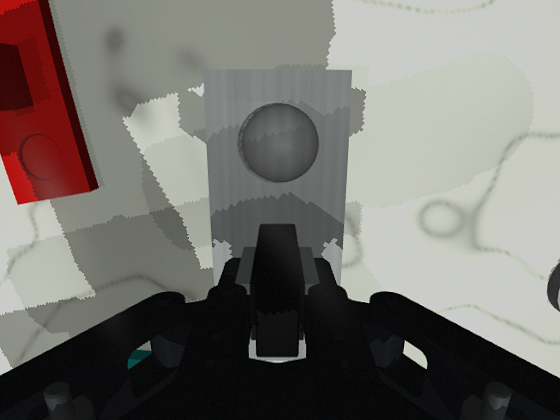

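Tray gripped, ball in the pocket at (278,143), nearly level. Carrying towards the standoff.

Request:
send_rows(steps=[[[0,0.4,-0.15,0,0],[-0.1,0.8,-0.15,0,0],[-0.15,1.2,-0.15,0,0],[-0.2,1.6,-0.15,0,0],[-0.3,2.0,-0.15,0,0],[-0.3,2.0,-0.15,0,0],[-0.3,2.0,-0.15,0,0],[-0.3,2.0,-0.15,0,0],[-0.3,2.0,-0.15,0,0],[-0.3,2.0,-0.15,0,0]]])

```text
clock: 5.5
position: [510.4, 130.3, 119.4]
ee_rot: [0.951, 0.308, -0.021, 0.008]
contact_force: [0.7, -0.6, -4.3]
gripper_width: 15.1
```

Request:
send_rows(steps=[[[-0.3,2.0,-0.15,0,0],[-0.3,2.0,-0.15,0,0],[-0.2,1.6,-0.15,0,0],[-0.2,1.2,-0.15,0,0],[-0.1,0.8,-0.1,0,0],[0,0.4,-0.1,0,0]]])

```text
clock: 6.0
position: [549.0, 44.4, 124.6]
ee_rot: [0.953, 0.303, -0.027, 0.009]
contact_force: [0.5, -1.0, -3.8]
gripper_width: 14.9
```

Request:
send_rows(steps=[[[0,0,0,0.04,0],[0,0,0,0.07,0],[0,0,0,0.09,0],[0,0,0,0.09,0],[0,0,0,0.09,0],[0,0,0,0.09,0],[0,0,0,0.09,0],[0,0,0,0.09,0],[0,0,0,0.07,0],[0,0,0,0.04,0]]])

```text
clock: 6.83
position: [546.1, 41.0, 120.9]
ee_rot: [0.995, -0.092, -0.026, 0.019]
contact_force: [-0.1, -0.1, -4.6]
gripper_width: 15.3
```

Run:
```python
from h import *
st,im,d=snap("wrist"); rel(st,[550.6,66,126],-15.3); cv2.imwrite("pics/w3.png",im); held(st,d)
```

```text
t 6.83 pos [546.1  41.  120.9] yaw -10.59 tilt [-0.0553 -0.0338] F [-0.13 -0.06 -4.57] w 15.3
shift cm [-0.04 -2.51 -0.62] turn 0.082
plate tool rect ((13.283607482910156, -0.7819175720214844), (59.65162658691406, 138.63914489746094), 89.97602081298828) z0 [-1.8700e-02 -3.0000e-04  9.2121e+00] world normal [0.037  0.0374 0.9986] 17678
ball pts 2913 [ 60.1  -0.6 -16.6]
```

View pics/w3.png

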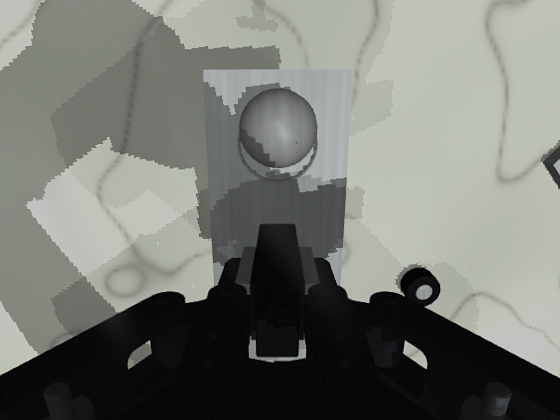

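Tray held with the ball inside (278,130), but the pose has drifted 3° in tilt. I'll test which motion causes or undoes it.

Request:
send_rows(steps=[[[0,0,0,0,0],[0,0,0,0,0],[0,0,0,0,0],[0,0,0,0,0],[0,0,0,0,0],[0,0,0,0,0]]])

```text
clock: 7.38
position: [545.3, 41.1, 120.1]
ee_rot: [0.995, -0.09, -0.027, 0.019]
contact_force: [0.1, -1.1, -3.5]
gripper_width: 15.2
```

```bash
cat > r.py <<'E'
from h import *
rel(arm.read_state(),[550.6,66,126],-15.3)
E
python3 r.py
```

```text
t 7.38 pos [545.3  41.1 120.1] yaw -10.35 tilt [-0.0573 -0.0339] F [ 0.11 -1.1  -3.51] w 15.2
shift cm [ 0.04 -2.52 -0.71] turn 0.086
```

Request:
send_rows(steps=[[[-1,0,0,0,0],[-2,0,0,0,0],[-2,0,0,0,0],[-2,0,0,0,0],[-1,0,0,0,0]]])

```text
clock: 7.8
position: [463.6, 55.5, 123.4]
ee_rot: [0.995, -0.091, -0.027, 0.019]
contact_force: [-0.8, -1.0, -3.9]
gripper_width: 15.5
```

```bash
python3 r.py
```

```text
t 7.8 pos [463.6  55.5 123.4] yaw -10.47 tilt [-0.0569 -0.0339] F [-0.79 -1.05 -3.86] w 15.5
shift cm [ 8.34 -2.58 -0.79] turn 0.084
```

Request:
send_rows(steps=[[[0,0,-1,0,0],[0,0,-2,0,0],[0,0,-2,0,0],[0,0,-2,0,0],[0,0,-1,0,0]]])

```text
clock: 8.22
position: [460.7, 57.5, 204.4]
ee_rot: [0.995, -0.089, -0.031, 0.021]
contact_force: [1.3, 0.1, -3.6]
gripper_width: 15.2
```

```bash
python3 r.py
```

```text
t 8.22 pos [460.7  57.5 204.4] yaw -10.31 tilt [-0.0655 -0.0368] F [ 1.28  0.06 -3.58] w 15.2
shift cm [ 9.13 -2.8   7.2 ] turn 0.087
```

Request:
send_rows(steps=[[[0,0,1,0,0],[0,0,2,0,0],[0,0,2,0,0],[0,0,1,0,0]]])

```text
clock: 8.55
position: [459.6, 57.1, 146.4]
ee_rot: [0.996, -0.089, -0.024, 0.017]
contact_force: [-0.9, -0.6, -4.3]
gripper_width: 15.2
```

```bash
python3 r.py
```

```text
t 8.55 pos [459.6  57.1 146.4] yaw -10.22 tilt [-0.0498 -0.0293] F [-0.86 -0.57 -4.33] w 15.2
shift cm [ 8.88 -2.55  1.56] turn 0.089
```

Request:
send_rows(steps=[[[0,0,-0.5,0,0],[0,0,-0.5,0,0],[0,0,-0.5,0,0],[0,0,-0.5,0,0],[0,0,-0.5,0,0],[0,0,-0.5,0,0],[0,0,-0.5,0,0],[0,0,-0.5,0,0]]])

```text
clock: 9.22
position: [458.9, 57.5, 186.8]
ee_rot: [0.996, -0.089, -0.027, 0.018]
contact_force: [0.0, -0.5, -4.5]
gripper_width: 15.2
```

```bash
python3 r.py
```

```text
t 9.22 pos [458.9  57.5 186.8] yaw -10.26 tilt [-0.0561 -0.0316] F [ 0.02 -0.51 -4.47] w 15.2
shift cm [ 9.16 -2.7   5.52] turn 0.088
```

Request:
send_rows(steps=[[[0,0,1,0,0],[0,0,2,0,0],[0,0,2,0,0],[0,0,1,0,0],[0,0,0,0,0],[0,0,0,0,0]]])

```text
clock: 9.72
position: [457.4, 56.4, 126.2]
ee_rot: [0.996, -0.089, -0.023, 0.016]
contact_force: [-0.3, -1.1, -4.3]
gripper_width: 15.1
```

```bash
python3 r.py
```

```text
t 9.72 pos [457.4  56.4 126.2] yaw -10.25 tilt [-0.0486 -0.0279] F [-0.26 -1.05 -4.28] w 15.1
shift cm [ 9.   -2.59 -0.47] turn 0.088
```

Request:
send_rows(steps=[[[0,0,-1,0,0],[0,0,-2,0,0],[0,0,-3,0,0],[0,0,-2,0,0],[0,0,-1,0,0],[0,0,0,0,0],[0,0,0,0,0]]])

```text
clock: 10.3
position: [462.0, 58.9, 221.4]
ee_rot: [0.996, -0.089, -0.023, 0.016]
contact_force: [-0.8, -0.1, -5.1]
gripper_width: 15.2
```

```bash
python3 r.py
```

```text
t 10.3 pos [462.   58.9 221.4] yaw -10.28 tilt [-0.0481 -0.0276] F [-0.81 -0.07 -5.06] w 15.2
shift cm [ 8.98 -2.61  9.07] turn 0.088
```

Request:
send_rows(steps=[[[0,0,1,0,0],[0,0,2,0,0],[0,0,2.5,0,0],[0,0,2,0,0],[0,0,1,0,0]]])

```text
clock: 10.72
position: [458.8, 56.9, 134.4]
ee_rot: [0.996, -0.089, -0.02, 0.014]
contact_force: [0.2, -0.2, -4.0]
gripper_width: 14.7
```

```bash
python3 r.py
```

```text
t 10.72 pos [458.8  56.9 134.4] yaw -10.28 tilt [-0.0418 -0.0244] F [ 0.22 -0.2  -3.98] w 14.7
shift cm [ 8.89 -2.55  0.44] turn 0.088
```

Request:
send_rows(steps=[[[0,0,-1,0,0],[0,0,-2,0,0],[0,0,-3,0,0],[0,0,-3,0,0],[0,0,-2,0,0],[0,0,-1,0,0],[0,0,0,0,0],[0,0,0,0,0]]])

```text
clock: 11.38
position: [460.5, 57.7, 258.8]
ee_rot: [0.995, -0.09, -0.026, 0.018]
contact_force: [-0.0, -0.5, -4.7]
gripper_width: 15.0
```

Request:
send_rows(steps=[[[0,0,1,0,0],[0,0,2,0,0],[0,0,3,0,0],[0,0,3,0,0],[0,0,2,0,0],[0,0,1,0,0]]])

```text
clock: 11.88
position: [451.3, 52.7, 131.3]
ee_rot: [0.995, -0.09, -0.026, 0.018]
contact_force: [-0.2, -0.4, -3.2]
gripper_width: 15.6
```

```bash
python3 r.py
```

```text
t 11.88 pos [451.3  52.7 131.3] yaw -10.43 tilt [-0.0556 -0.0306] F [-0.21 -0.44 -3.2 ] w 15.6
shift cm [ 9.54 -3.11 -0.06] turn 0.085
```

Request:
send_rows(steps=[[[0,-0.5,0,0,0],[0,-1,0,0,0],[0,-1,0,0,0],[0,-0.5,0,0,0]]])

```text
clock: 12.22
position: [452.1, 81.6, 123.9]
ee_rot: [0.995, -0.092, -0.033, 0.022]
contact_force: [-0.2, 1.1, -4.3]
gripper_width: 15.0
```

```bash
python3 r.py
```

```text
t 12.22 pos [452.1  81.6 123.9] yaw -10.62 tilt [-0.0694 -0.0368] F [-0.21  1.11 -4.34] w 15.0
shift cm [ 9.94 -0.24 -0.84] turn 0.082
```

Request:
send_rows(steps=[[[0,0,0,0.03,0],[0,0,0,0.03,0],[0,0,0,0.03,0],[0,0,0,0,0]]])

```text
clock: 12.55
position: [456.2, 87.8, 127.0]
ee_rot: [0.99, -0.136, -0.028, 0.02]
contact_force: [0.8, -0.5, -4.6]
gripper_width: 15.1
```

```bash
python3 r.py
```

```text
t 12.55 pos [456.2  87.8 127. ] yaw -15.65 tilt [-0.0604 -0.0328] F [ 0.79 -0.48 -4.57] w 15.1
shift cm [ 9.68 -0.43 -0.4 ] turn -0.006
```

```bash
cat > s.py <<'E'
from h import *
def t():
    st=arm.read_state(); M=R.from_quat(st["ee_rot"]).as_matrix(); x=M[:2,0]/np.linalg.norm(M[:2,0])
    print(round(float(st["clock"]),2),np.round(st["position"],1),"pitch,roll",(M[:2,2]@x).round(4),(M[:2,2]@[x[1],-x[0]]).round(4),"yaw",np.degrees(np.arctan2(x[1],x[0])).round(2))
t()
import sys
for _ in range(int(sys.argv[1])): optics.get_image("wrist"); t()
E
python3 s.py 5
```

```text
12.55 [456.2  87.8 127. ] pitch,roll -0.0493 0.0479 yaw -15.65
12.6 [456.4  87.9 127.2] pitch,roll -0.0487 0.0474 yaw -15.58
12.65 [456.1  87.6 127. ] pitch,roll -0.0494 0.0479 yaw -15.59
12.7 [455.7  87.2 126.7] pitch,roll -0.05 0.0484 yaw -15.62
12.75 [455.5  86.9 126.5] pitch,roll -0.0506 0.0489 yaw -15.64
12.8 [455.4  86.8 126.4] pitch,roll -0.0508 0.0492 yaw -15.66
```

Request:
send_rows(steps=[[[0,0,1,0,0]]])

```text
clock: 12.88
position: [456.3, 87.1, 118.0]
ee_rot: [0.99, -0.135, -0.027, 0.02]
contact_force: [0.6, 0.4, -4.6]
gripper_width: 15.4
```

```bash
python3 s.py 5
```

```text
12.88 [456.3  87.1 118. ] pitch,roll -0.0471 0.0463 yaw -15.59
12.93 [454.2  86.4 115.2] pitch,roll -0.0518 0.0494 yaw -15.67
12.98 [453.6  85.9 115.5] pitch,roll -0.0532 0.0509 yaw -15.69
13.03 [454.1  86.1 116. ] pitch,roll -0.0523 0.0506 yaw -15.66
13.08 [454.6  86.3 116.4] pitch,roll -0.0513 0.0498 yaw -15.65
13.13 [454.9  86.4 116.6] pitch,roll -0.0506 0.0492 yaw -15.65
```

Request:
send_rows(steps=[[[0,0,-1,0,0]]])

```text
clock: 13.22
position: [454.2, 86.1, 125.4]
ee_rot: [0.99, -0.136, -0.03, 0.022]
contact_force: [-0.6, -0.3, -5.3]
gripper_width: 15.3
```

```bash
python3 s.py 5
```

```text
13.22 [454.2  86.1 125.4] pitch,roll -0.0538 0.0518 yaw -15.69
13.27 [456.5  86.9 128.4] pitch,roll -0.0486 0.0484 yaw -15.6
13.32 [456.9  87.3 128. ] pitch,roll -0.0475 0.047 yaw -15.6
13.37 [456.4  87.2 127.4] pitch,roll -0.0485 0.0473 yaw -15.63
13.42 [455.8  86.9 126.9] pitch,roll -0.0497 0.0482 yaw -15.65
13.47 [455.4  86.7 126.6] pitch,roll -0.0505 0.0489 yaw -15.66
```

Request:
send_rows(steps=[[[0,0,-1.5,0,0]]])

```text
clock: 13.55
position: [453.9, 86.2, 139.0]
ee_rot: [0.99, -0.136, -0.032, 0.022]
contact_force: [-0.2, -0.4, -3.5]
gripper_width: 15.5
```

```bash
python3 s.py 2
```

```text
13.55 [453.9  86.2 139. ] pitch,roll -0.0565 0.0532 yaw -15.74
13.6 [457.   87.3 143.2] pitch,roll -0.0492 0.0487 yaw -15.62
13.65 [457.7  87.8 142.8] pitch,roll -0.0474 0.0466 yaw -15.61
```

Request:
send_rows(steps=[[[0,0,1.5,0,0],[0,0,-1.5,0,0]]])

```text
clock: 13.82
position: [455.8, 87.3, 140.0]
ee_rot: [0.99, -0.136, -0.029, 0.02]
contact_force: [-1.0, -0.6, -4.6]
gripper_width: 15.1
```

```bash
python3 s.py 2
```

```text
13.82 [455.8  87.3 140. ] pitch,roll -0.0511 0.0481 yaw -15.7
13.87 [460.2  88.7 145.6] pitch,roll -0.0412 0.0422 yaw -15.53
13.92 [461.3  89.3 145.8] pitch,roll -0.0384 0.0397 yaw -15.51
```

Request:
send_rows(steps=[[[0,0,1.5,0,0],[0,0,-1.5,0,0]]])

```text
clock: 14.08
position: [459.9, 89.1, 143.0]
ee_rot: [0.99, -0.135, -0.023, 0.017]
contact_force: [-1.3, 0.6, -5.6]
gripper_width: 15.1
```

```bash
python3 s.py 2
```

```text
14.08 [459.9  89.1 143. ] pitch,roll -0.0414 0.0405 yaw -15.58
14.13 [464.2  90.4 148.7] pitch,roll -0.0312 0.0346 yaw -15.41
14.18 [465.4  91.1 148.9] pitch,roll -0.0284 0.0321 yaw -15.39
```

Request:
send_rows(steps=[[[0,0,1.5,0,0],[0,0,-1.5,0,0]]])

```text
clock: 14.35
position: [464.2, 91.0, 146.3]
ee_rot: [0.991, -0.134, -0.017, 0.014]
contact_force: [-1.3, -0.9, -4.8]
gripper_width: 15.4
```

```bash
python3 s.py 2
```

```text
14.35 [464.2  91.  146.3] pitch,roll -0.0307 0.0322 yaw -15.46
14.4 [468.6  92.4 152.1] pitch,roll -0.0204 0.0263 yaw -15.3
14.45 [469.7  93.  152.4] pitch,roll -0.0176 0.0237 yaw -15.28
```

Request:
send_rows(steps=[[[0,0,1.5,0,0],[0,0,-1.5,0,0]]])

```text
clock: 14.62
position: [468.8, 93.0, 149.9]
ee_rot: [0.991, -0.133, -0.011, 0.01]
contact_force: [-1.3, -0.6, -5.1]
gripper_width: 15.4
```

```bash
python3 s.py 2
```

```text
14.62 [468.8  93.  149.9] pitch,roll -0.0194 0.0234 yaw -15.34
14.67 [473.   94.4 155.8] pitch,roll -0.0091 0.0175 yaw -15.18
14.72 [474.1  95.  156.1] pitch,roll -0.0065 0.015 yaw -15.17
```

Request:
send_rows(steps=[[[0,0,1.5,0,0],[0,0,-1.5,0,0]]])

```text
clock: 14.88
position: [473.3, 95.1, 153.6]
ee_rot: [0.991, -0.132, -0.005, 0.007]
contact_force: [-0.6, -0.9, -5.4]
gripper_width: 15.1
```

```bash
python3 s.py 2
```

```text
14.88 [473.3  95.1 153.6] pitch,roll -0.008 0.0144 yaw -15.23
14.93 [477.4  96.4 159.6] pitch,roll 0.0022 0.0086 yaw -15.08
14.98 [478.5  97.  159.9] pitch,roll 0.0049 0.0062 yaw -15.06
```

Request:
send_rows(steps=[[[0,0,0.5,0,0]]])

```text
clock: 15.07
position: [479.7, 97.6, 155.7]
ee_rot: [0.991, -0.131, 0.004, 0.002]
contact_force: [-0.4, 0.5, -4.3]
gripper_width: 15.4
```

```bash
python3 s.py 4
python3 - <<'E'
from h import *
st,im,d=snap("wrist"); rel(st,[550.6,66,126],-15.3); held(st,d); print(d[:60,200:360].min(), (d>0).mean())
st2,im2,d2=snap("scene"); cv2.imwrite("pics/s4.png",np.vstack([np.hstack([cv2.resize(im2[190:370,200:400],(400,360)),cv2.resize(im,(400,360))])]))
s,im,d=snap("top"); W=world_map("top",d); V=W[45:160,255:330].reshape(-1,3); z=V[:,2]
for lo,hi in((12,24),(180,196)):
    p=V[(z>lo)&(z<hi)]; q=p-p.mean(0); print(lo,cv2.minAreaRect(p[:,:2].astype(np.float32)))
E
```

```text
15.07 [479.7  97.6 155.7] pitch,roll 0.008 0.0033 yaw -15.05
15.12 [478.7  97.3 154. ] pitch,roll 0.0055 0.0049 yaw -15.08
15.17 [478.   96.9 153.8] pitch,roll 0.0039 0.0065 yaw -15.09
15.22 [478.   96.8 153.9] pitch,roll 0.0036 0.0069 yaw -15.08
15.27 [478.1  96.8 154.1] pitch,roll 0.0038 0.0069 yaw -15.07
t 15.27 pos [478.1  96.8 154.1] yaw -15.07 tilt [ 0.0019 -0.0077] F [-0.86 -0.15 -4.58] w 15.0
shift cm [7.79 1.07 2.85] turn 0.004
plate tool rect ((13.490364074707031, -0.7675609588623047), (137.94046020507812, 59.49258041381836), 0.10370851308107376) z0 [-1.8900e-02 -5.0000e-04  9.1976e+00] world normal [-0.02    0.0131  0.9997] 18019
ball pts 2695 [ 52.   -2.6 -16.6]
0.0 0.9959311224489796
12 ((806.6196899414062, -3.7332992553710938), (120.63434600830078, 149.95631408691406), 73.59263610839844)
180 ((824.675537109375, -9.076835632324219), (60.16706848144531, 103.41390991210938), 74.86933898925781)
```

View pics/s4.png

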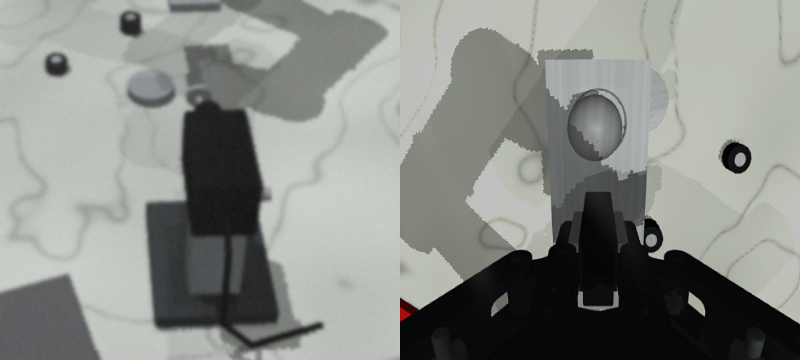

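Request:
send_rows(steps=[[[0.4,0.12,0.2,0,0],[0.9,0.12,0.3,0,0],[1.3,0.12,0.3,0,0],[1.5,0.12,0.3,0,0],[1.5,0.12,0.3,0,0],[1.5,0.12,0.3,0,0],[1.2,0.12,0.3,0,0],[0.8,0.12,0.3,0,0],[0.4,0.1,0.3,0,0]]])

```text
clock: 16.17
position: [578.4, 57.3, 125.3]
ee_rot: [0.991, -0.131, 0.003, 0.004]
contact_force: [0.0, 0.3, -4.3]
gripper_width: 15.1
```

```bash
python3 s.py 6
python3 - <<'E'
from h import *
st,im,d=snap("wrist"); rel(st,[574.7,59.4,123.5],-15.1); held(st,d); cv2.imwrite("pics/w5.png",im)
W=world_map("wrist",d,st); L=(W-st["position"])@R.from_quat(st["ee_rot"]).as_matrix()
m=(L[...,0]>86)&(np.abs(L[...,1])<40)&(L[...,2]<30)&(L[...,2]>-60)&(d>0)
print(m.sum(), L[m][::max(1,m.sum()//25)].round(1))
E
```

```text
16.17 [578.4  57.3 125.3] pitch,roll 0.0067 0.0063 yaw -15.03
16.22 [578.1  57.1 124.3] pitch,roll 0.0056 0.007 yaw -15.05
16.27 [576.9  57.4 124.7] pitch,roll 0.0046 0.0072 yaw -15.05
16.32 [576.3  57.7 125.2] pitch,roll 0.0047 0.007 yaw -15.02
16.37 [576.1  58.  125.7] pitch,roll 0.0053 0.0066 yaw -14.99
16.42 [576.1  58.3 126.1] pitch,roll 0.0059 0.0062 yaw -14.96
16.47 [576.1  58.4 126.4] pitch,roll 0.0064 0.006 yaw -14.94
t 16.47 pos [576.1  58.4 126.4] yaw -14.94 tilt [ 0.0047 -0.0074] F [-0.61 -0.12 -3.9 ] w 15.0
shift cm [-0.16 -0.06  0.29] turn 0.003
plate tool rect ((23.71738052368164, -0.8613014221191406), (159.5578155517578, 59.52796936035156), 0.30564406514167786) z0 [-1.9500e-02 -2.0000e-04  9.2482e+00] world normal [-0.0235  0.0126  0.9996] 18774
ball pts 2693 [ 52.7  -1.8 -16.5]
2080 [[ 1.116e+02 -5.300e+00  1.780e+01]
 [ 1.088e+02 -2.400e+00  1.360e+01]
 [ 1.073e+02  4.000e-01  1.350e+01]
 [ 1.033e+02 -8.800e+00  4.000e+00]
 [ 1.031e+02  5.000e+00  4.700e+00]
 [ 1.024e+02 -5.800e+00  4.900e+00]
 [ 1.015e+02  2.600e+00  3.000e+00]
 [ 1.028e+02  1.030e+01  9.200e+00]
 [ 1.010e+02 -9.200e+00  5.100e+00]
 [ 1.001e+02 -3.400e+00  3.100e+00]
 [ 1.001e+02  2.700e+00  4.700e+00]
 [ 1.004e+02  8.600e+00  7.400e+00]
 [ 9.950e+01 -1.130e+01  6.500e+00]
 [ 9.840e+01 -5.000e+00  3.500e+00]
 [ 9.800e+01  1.100e+00  3.300e+00]
 [ 9.830e+01  7.400e+00  6.300e+00]
 [ 9.780e+01 -1.260e+01  7.500e+00]
 [ 9.800e+01 -6.400e+00  1.010e+01]
 [ 9.750e+01  0.000e+00  9.700e+00]
 [ 9.770e+01  6.500e+00  1.220e+01]
 [ 9.810e+01 -1.470e+01  1.760e+01]
 [ 9.800e+01 -7.600e+00  1.960e+01]
 [ 9.790e+01  1.000e-01  2.100e+01]
 [ 9.720e+01  9.100e+00  1.970e+01]
 [ 9.750e+01 -2.500e+00  2.560e+01]
 [ 9.740e+01  3.800e+00  2.910e+01]]
```

View pics/w5.png

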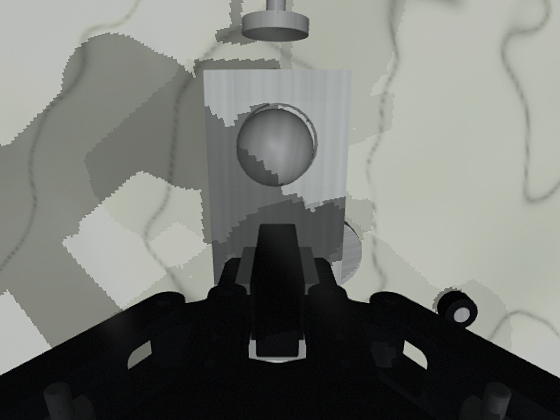

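```bash
cat > pad.py <<'E'
from h import *
st,im,d=snap("wrist"); rel(st,[576,58.4,124],-15); held(st,d)
W=world_map("wrist",d,st); M=R.from_quat(st["ee_rot"]).as_matrix(); L=(W-st["position"])@M
m=(L[...,0]>86)&(L[...,0]<130)&(np.abs(L[...,1])<25)&(L[...,2]<36)&(L[...,2]>-8)&(d>0); P=L[m]
f=P[(P[:,2]>10)&(P[:,2]<28)&(P[:,0]<np.percentile(P[P[:,2]>10][:,0],50)+1.2)]
A=np.c_[f[:,1:],np.ones(len(f))]; k=np.linalg.lstsq(A,f[:,0],rcond=None)[0]
print("face x=",k.round(4),"yaw err deg",np.degrees(np.arctan(k[0])).round(2),len(f),"face at y=0,z=18:",(k@[0,18,1]).round(2))
t=P[(P[:,2]<14)]; 
for lo in range(0,30,3):
    q=P[(P[:,2]>=lo)&(P[:,2]<lo+3)]
    if len(q)>5: print(lo,q[:,1].min().round(1),q[:,1].max().round(1),(q[:,1].min()/2+q[:,1].max()/2).round(2),len(q))
pl=L[(np.abs(L[...,1])<36)&(L[...,0]>60)&(L[...,0]<88)&(L[...,2]<14)&(L[...,2]>2)&(d>0)]
print("plate y",np.percentile(pl[:,1],[0.5,99.5]).round(2),"nose x",np.percentile(pl[:,0],99.7).round(2)); print("padTopZworld",W[m][:,2].max())
E
python3 pad.py
```

```text
t 16.52 pos [576.2  58.6 126.6] yaw -14.93 tilt [ 0.0051 -0.0073] F [-0.21  0.22 -3.7 ] w 15.0
shift cm [-0.02  0.02  0.26] turn 0.001
plate tool rect ((23.70117950439453, -0.6070327758789062), (59.592315673828125, 159.73533630371094), 89.91783905029297) z0 [-1.9600e-02 -5.0000e-04  9.2478e+00] world normal [-0.024   0.0128  0.9996] 18688
ball pts 2734 [ 52.5  -1.8 -16.5]
face x= [-2.28000e-02 -2.40000e-02  9.80906e+01] yaw err deg -1.31 617 face at y=0,z=18: 97.66
0 -6.1 4.9 -0.57 104
3 -10.9 8.2 -1.34 655
6 -13.1 10.7 -1.21 293
9 -14.5 11.8 -1.38 218
12 -15.2 12.4 -1.41 324
15 -15.4 12.6 -1.4 161
18 -15.3 12.0 -1.65 106
21 -15.0 11.3 -1.82 92
24 -13.1 10.7 -1.22 80
27 -9.8 8.6 -0.57 51
plate y [-30.46  29.06] nose x 82.75
padTopZworld 125.99821342636403
```

Request:
send_rows(steps=[[[0,-0.12,0.15,0.01,0],[0,-0.12,0.15,0.01,0]]])

```text
clock: 16.73
position: [576.7, 61.5, 124.7]
ee_rot: [0.99, -0.14, 0.004, 0.003]
contact_force: [-0.3, -0.5, -4.8]
gripper_width: 15.1
```

```bash
python3 s.py 5 | tail -1;python3 pad.py
```

```text
16.98 [576.8  61.3 124.4] pitch,roll 0.0081 0.0048 yaw -16.04
t 16.98 pos [576.8  61.3 124.4] yaw -16.04 tilt [ 0.0065 -0.0069] F [-0.57 -0.37 -3.8 ] w 15.3
shift cm [0.   0.3  0.04] turn -0.018
plate tool rect ((23.442779541015625, -0.6411991119384766), (59.58430480957031, 159.87767028808594), 89.87064361572266) z0 [-2.0100e-02 -2.0000e-04  9.2763e+00] world normal [-0.0258  0.0126  0.9996] 18209
ball pts 2673 [ 50.5  -2.4 -16.5]
face x= [-3.10000e-03 -2.13000e-02  9.81738e+01] yaw err deg -0.18 582 face at y=0,z=18: 97.79
0 -9.1 7.6 -0.75 615
3 -12.0 10.5 -0.78 426
6 -13.5 12.3 -0.6 226
9 -14.5 13.0 -0.75 248
12 -14.8 13.2 -0.79 205
15 -14.6 13.3 -0.63 110
18 -13.9 12.8 -0.57 109
21 -12.5 12.2 -0.16 84
24 -10.9 10.2 -0.34 67
27 -6.6 4.6 -0.99 24
plate y [-30.43  29.04] nose x 82.72
padTopZworld 126.29257377754712
```

Request:
send_rows(steps=[[[0.1,0,0.04,0,0],[0.2,0,0.04,0,0],[0.3,0,0,0,0],[0.3,0,0,0,0],[0.3,0,0,0,0],[0.2,0,0,0,0],[0.1,0,0,0,0]]])

```text
clock: 17.62
position: [592.6, 56.5, 123.5]
ee_rot: [0.99, -0.14, 0.003, 0.003]
contact_force: [-1.4, 1.0, -4.1]
gripper_width: 15.3
```

```bash
python3 s.py 5 | tail -1;python3 pad.py; cp wrist.npz w6.npz; python3 -c "
import numpy as np,cv2; cv2.imwrite('pics/w6.png',np.load('wrist.npz')['im'])"
```

```text
17.87 [592.   56.6 123.5] pitch,roll 0.0073 0.0052 yaw -16.05
t 17.87 pos [592.   56.6 123.5] yaw -16.05 tilt [ 0.0056 -0.007 ] F [-1.69  0.84 -3.9 ] w 15.2
shift cm [-1.59  0.27 -0.06] turn -0.018
plate tool rect ((24.063011169433594, -0.6589984893798828), (59.48749923706055, 159.1396484375), 89.89110565185547) z0 [-1.8500e-02 -5.0000e-04  9.2457e+00] world normal [-0.0232  0.0126  0.9997] 17391
ball pts 2580 [ 46.   -2.8 -16.4]
face x= [4.06000e-02 2.50300e-01 9.30808e+01] yaw err deg 2.32 474 face at y=0,z=18: 97.59
0 -10.4 8.5 -0.95 295
3 -12.6 10.6 -0.98 122
6 -14.0 12.1 -0.95 68
9 -14.7 12.8 -0.96 757
12 -14.8 3.0 -5.91 197
plate y [-30.38  28.96] nose x 87.69
padTopZworld 125.72525099551234
```

View pics/w6.png

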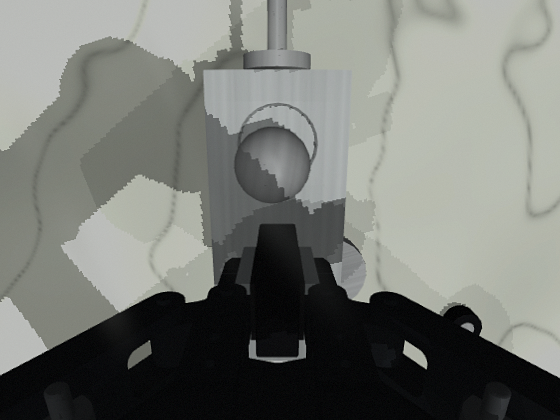

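Nose is centred on the pad (275,60) and just touching; the ball is in its pocket at (272,164), resting near the rear of the ring. Pushing a few mm more.

Request:
send_rows(steps=[[[0.1,0,0,0,0],[0.15,0,0,0,0],[0.15,0,0,0,0],[0.1,0,0,0,0],[0,0,0,0,0]]])

```text
clock: 18.33
position: [596.1, 55.4, 123.6]
ee_rot: [0.99, -0.139, 0.002, 0.003]
contact_force: [-1.3, 1.2, -3.2]
gripper_width: 15.1
```

```bash
python3 s.py 12 | tail -2;python3 pad.py
python3 - <<'E'
import numpy as np,cv2
from h import *
a=np.load('wrist.npz')['im']; st,b,d=snap("scene"); s,t,_=snap("top")
cv2.imwrite('pics/f.png',np.hstack([cv2.resize(a,(400,300)),cv2.resize(t[40:205,180:400],(400,300))]))
E
```

```text
18.88 [596.   55.4 123.6] pitch,roll 0.0056 0.0057 yaw -16.02
18.93 [596.   55.4 123.6] pitch,roll 0.0057 0.0057 yaw -16.02
t 18.93 pos [596.   55.4 123.6] yaw -16.02 tilt [ 0.0039 -0.007 ] F [-2.04  0.07 -3.46] w 15.3
shift cm [-2.01  0.26 -0.05] turn -0.018
plate tool rect ((23.639938354492188, -0.7558879852294922), (59.5146484375, 158.51414489746094), 89.92620849609375) z0 [-1.9400e-02 -2.0000e-04  9.2623e+00] world normal [-0.0225  0.0126  0.9997] 17532
ball pts 2577 [ 46.1  -2.7 -16.4]
face x= [3.48000e-02 4.01500e-01 9.13122e+01] yaw err deg 1.99 451 face at y=0,z=18: 98.54
0 -10.4 8.9 -0.77 281
3 -13.0 10.6 -1.16 111
6 -14.0 12.1 -0.95 59
9 -14.7 12.8 -0.98 767
12 -14.7 2.9 -5.88 176
plate y [-30.43  28.93] nose x 87.69
padTopZworld 125.60545235186535
```

View pics/f.png

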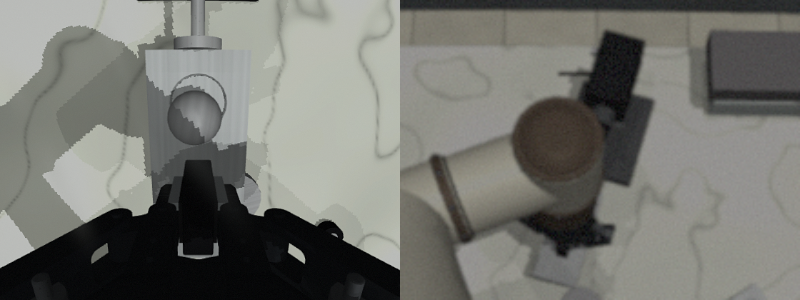

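Run:
```python
from h import *
print(job.job_done()); print(arm.read_state()["position"])
```

```text
the job is handed in; nothing more can be done
None
the job is handed in; nothing more can be done
```

The loaded tray is at the bench camera, held in the air by its fin with its nose against the sprung stop. I handed the job in at about 19 s on the arm's clock.

- **Stop:** it is pressed in about 6 mm of its 14 mm, worked out from the gap I measured before contact and how far the arm then moved. The force reading of about 2 N agrees roughly, within its noise of about 1 N.
- **Alignment:** the nose is within about 0.3 mm of the pad's centre sideways and about 0.5 mm in height. It was square to the pad within about 0.2° before contact. After contact, my script's pad-face angle read about 2°, but I discounted it because the tray then hid most of the face.
- **Level:** the tray is tilted about 1.5°, mostly nose up. The tilt had drifted to about 4° on the way, and small up-and-down moves brought it back.
- **Ball:** it was in the pocket in every picture I took. In the last pictures it rests against the rear of the pocket.
- **Other things:** I moved nothing else that I know of, and no unexpected contact forces appeared. I did not compare each bystander's position before and after.

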